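# Seal the full sharps tub in its latched safe

## Task

The sharps tub in the latched steel safe is full: release the safe's cover by turning its black knob a quarter turn anticlockwise, then swing the cover up and back past upright so that it rests open. Then press each of the three red snap tabs round the tub's rim until it clicks fully down, and leave the cover open and the dish, vial rack and carton beside the safe undisturbed.

Things in the scene. Friction and masses are not known exactly. Their poses are not given: they have to be found in the camera images.
- safe: Blue-grey sheet-steel sharps safe fixed to the counter, 180 mm deep (x) x 220 wide (y) x 140 high, walls 4 mm, shut on top by the cover. Origin: centre of its underside on the counter; x points from its front (latch side, nearer the robot) to its back (hinge side), y to its left, z up. A keeper strip 50 mm wide stands 17 mm inwards at the top of the front wall
- tub: Yellow sharps tub held inside the safe, seen whole once the cover is up. Its flat lid, 121 (x) x 171 mm (y), centred 12 mm behind the safe's centre, lies 112 mm above the counter, 28 mm below the top of the safe's walls; a white flap in its middle is 2 to 4 mm proud. Origin: centre of its underside, 4 mm above the counter; axes as the safe
- cover (a joint): Hinge of the safe's steel cover (183 x 226 x 3 mm sheet with a 60 x 100 mm drop slot, 0.4 to 0.65 kg): 0 shut, grows as the front edge rises, 1.57 upright, stop at 1.92 rad, where its own weight holds it; let go below about 1.45 rad it falls shut, past 1.65 it falls back to the stop. The cam holds it until the knob is past about 1.1 rad; then about 3 N at the knob lifts it
- cover_hinge (a point): middle of the cover's hinge line, at the top of the safe's back wall (90 mm behind the safe's centre, 140.5 mm above the counter), at the cover's underside; the hinge axis runs along the safe's y. The frame turns with the cover
- knob (a joint): turn of the latch knob about the cover's normal: 0 (or up to 0.2 at the start) latched, grows anticlockwise seen from above, stop at 1.57 rad. Resisted by 0.08 N m of friction, stays where it is left
- knob_grip (a point): Grip point on the axis of the black wing knob, 10 mm below its top, 24 mm above the cover's top face, 147 mm in front of the hinge line. The wing is 12 mm thick, 44 long, 27 tall, on a 12 mm stem that leaves 7 mm free under it. Frame turns with the knob: y along the wing, x across it (pinch this way), z its axis. At joint 0 y is the safe's y; at 1.57 the wing lies along the safe's x
- tab_front (a joint): travel of the red snap tab on the front rim of the tub (18 mm in x, 26 mm in y): 0 standing up, 0.006 m clicked fully down. Its spring goes over centre: 6.5 N starts it, past 3.5 mm it snaps down by itself and stays; short of that it springs up again
- tab_front_top (a point): middle of the top face of the front tab: 36 mm in front of the safe's centre, 121 mm above the counter when up, 115 mm when down (3 mm proud of the tub's lid)
- tab_left (a joint): travel of the red snap tab on the left (+y) rim of the tub (26 mm in x, 18 mm in y): as the front tab
- tab_left_top (a point): middle of the top face of the left tab: 12 mm behind the safe's centre and 68 mm to its left; heights as the front tab
- tab_right (a joint): travel of the red snap tab on the right (-y) rim of the tub (26 mm in x, 18 mm in y): as the front tab
- tab_right_top (a point): middle of the top face of the right tab: 12 mm behind the safe's centre and 68 mm to its right; heights as the front tab
- dish: loose grey pulp kidney dish with two capped syringes, about 255 (x) x 130 (y) x 42 mm, left of the safe; origin: centre of its underside
- vial_rack: loose white rack of vials, 60 x 95 x 52 mm, right of the safe; origin: centre of its underside
- needle_carton: loose purple and white carton, 85 x 80 x 55 mm, right of the safe; origin: centre of its underside

How it is judged:
On the way, in this order (a step that is already met when the one before it is completed fails the run):
1. the latch knob has been turned far enough to free the cover (value of joint knob above 1.15 rad), for 0.1 s.
2. the cover has been swung up and back past upright (value of joint cover above 1.7 rad), for 0.2 s.
At the end, for the whole second after the job is handed in: The cover rests open, past 1.7 rad and still, and all three red tabs are clicked down (more than 4.5 mm of their 6 mm travel) (value of joint cover above 1.7 rad and velocity of joint cover between -0.1 and 0.1 rad/s and value of joint each of tab_front, tab_left, tab_right above 0.0045 m); the robot touches nothing.
It fails at once if the kidney dish, vial rack or carton beside the safe was pushed more than 30 mm or tipped more than 0.35 rad (distance of any of dish, vial_rack, needle_carton from where it was at the start of the episode above 0.03 m or angle between any of dish, vial_rack, needle_carton's own z axis and vertical above 0.35 rad).
It also fails if it takes over 61 s, if anything falls off the work surface, if the arm or the gripper's body presses on something with over 40 N, if the wrist force passes 120 N, or if a joint passes its speed limit or range.

## Robot

A 6-joint arm with a two-finger parallel gripper is mounted at the origin on the work surface. World frame = base frame: x ahead of the robot, y to its left, z up, the work surface at z = 0. Lengths are in m, angles in rad, forces in N, time in s.
With the tool pointing down it reaches from about 0.25 to 0.775 m from the base axis. Payload 4 kg.
Tool frame: the origin (TCP) lies at the very end of the fingers, on their centre line; the grasp point (between the pads) lies env.tcp_to_grasp behind it (env.tcp_to_grasp is the distance from the TCP to the grasp point, in m); z points along the fingers, x is the direction in which the jaws open and shut, and the axes are right-handed (so a half turn about z gives the same grasp; the last joint's range is limited). The gripper opens to 94 mm and grips with 3 to 60 N. Pads are 16 mm wide; open, the fingers measure 119 mm over their backs; the gripper's body (75 mm by 177 mm) begins 78 mm behind the grasp point.
Start: joints at [-1.293, 0.087, 1.371, -0, 1.684, -0.103], TCP at [0.204, -0.511, 0.206] pointing down, gripper open.
Joint ranges: [-3.1, 3.1], [-0.76, 2.03], [0.27, 2.55], [-1.08, 4.22], [0.17, 2.65], [-2.57, 2.57]. Speed limits (rad/s): [2.79, 2.79, 3.14, 3.14, 3.14, 3.14].

## Interface

Orientations are given as a rotation vector (axis times angle).
In Python, from plant import env gives the robot as it stands.
- The arm moves only by the shell command python3 -m crank 'ROWS' [FORCE]. ROWS is JSON, a list of rows, each a list of 3 entries, a list of its own where there are three numbers: the shift along the tool's x, y, z each as a share of 0.5 m, from -1 to 1, then the turn, a rotation vector about the tool's x, y, z each as a share of 0.5 rad, from -1 to 1, then the opening, from -1 (shut) to 1 (fully open). A call has 1 to 20 rows; each row shifts and turns the commanded pose from where the row before left it, along the tool's axes as they then stand; what a row does not reach is not made up. A row lasts 1/12 s, in which the tool goes at most 41.7 mm and 7.16 degrees, less where a joint would pass 70% of its speed; a pose out of reach is approached as far as the arm can. A call with a number of a shift or a turn outside -1 to 1 is refused whole. A call with a gripper value outside its range is refused whole. The fingers move at their own pace and stop on an object; FORCE is the grip in N (left out, the last holds). Time passes only in rows, so rows that do not move let the fingers close. It gives the time, the measured TCP pose, the force and the opening at its end, in the units of the state.
- env.state(): the state, without advancing time (a new reading comes with each control period).
- env.snapshot(name): name is "side" or "top" or "wrist"; returns the picture (480x640x3 uint8, red, green, blue); there is no depth.
- env.camera_params(name): a dict with "camera_matrix" (3x3 intrinsics, pixels), "D" ([k1, k2, p1, p2, k3] as OpenCV has them; the pictures are not rectified), "R" (3x3) and "t" (3): a world point X has camera coordinates R X + t. Camera axes: x right, y down, z forward; pixel columns grow to the right and rows downward; lengths in m; the calibration is good to about 2 mm. A picture is of the moment at which its call begins: read the wrist's pose just before it. camera_params takes no time and is no camera call; for the wrist camera it gives the pose at the moment of the call.
- env.hand_in(): hands the job in, once; it reports no verdict.
The state is a dict: "clock": time; "joints": joint angles; "qd": joint speeds; "tau": joint torques, N m; "tool_pos": TCP position; "eef_rot": TCP orientation; "contact_force": force on the tool from outside, world axes, zero at the start; "moment": the same for the moment, N m; "grip_width": finger opening in m.
Only numpy, scipy, OpenCV 4.12 (cv2) and the standard library are available. Lean on these libraries where they do the work, as an engineer would, in place of code of your own. Each camera call takes 0.05 s, during which the arm holds its last target.

## Working session

There is one attempt and no reset: what is moved stays moved. The work goes in short steps, Python scripts to look and compute and a shell command to move; the robot and the scene stay as the last step left them, time stands still between calls to the robot, and variables do not carry over. Pictures are saved under pics/ and viewed, and the job is handed in when it is done.

```bash
ls; mkdir -p pics
python3 - <<'E'
from plant import env
import cv2
s=env.state(); print(s); print(env.tcp_to_grasp)
for n in ("side","top","wrist"):
    im=env.snapshot(n); cv2.imwrite(f"pics/{n}0.png",im[:,:,::-1]); 
    p=env.camera_params(n); print(n,p)
E
```

```text
pics
{'clock': 0.0, 'joints': array([-1.29308596e+00,  8.79472250e-02,  1.37220365e+00,  8.53797437e-06,
        1.68361630e+00, -1.03129790e-01]), 'qd': array([ 0.00150245, -0.00122683, -0.00080131,  0.00132958, -0.00167378,
       -0.00036717]), 'tau': array([-1.13170088e-03, -3.40185893e+01, -3.02429545e+01,  7.17499363e-02,
        3.31376377e-02, -1.48148911e-04]), 'tool_pos': array([ 0.2042701 , -0.51007978,  0.20433411]), 'eef_rot': array([-2.60058086,  1.76004427,  0.00260693]), 'contact_force': array([ 0.6527438 , -0.67879276, -0.34313227]), 'moment': array([0.0014774 , 0.0042282 , 0.01694435]), 'grip_width': 0.09388705505025456}
0.0188
side {'camera_matrix': array([[487.94095621,   0.        , 316.33924521],
       [  0.        , 487.94095621, 229.44604058],
       [  0.        ,   0.        ,   1.        ]]), 'D': array([-0.10028307,  0.        ,  0.        ,  0.        ,  0.        ]), 'R': array([[-0.99913968, -0.0393806 ,  0.01300292],
       [-0.03639627,  0.68234736, -0.73012149],
       [ 0.01988011, -0.72996661, -0.68319363]]), 't': array([0.54470943, 0.0794645 , 0.
[... 302 characters left out ...]
9904514e-01, -1.31623172e-03],
       [-9.95113706e-01,  1.38188979e-02, -9.77637456e-02],
       [ 9.77725994e-02, -3.50491066e-05, -9.95208781e-01]]), 't': array([0.08293328, 0.55011088, 0.90388565])}
wrist {'camera_matrix': array([[385.84266378,   0.        , 317.82465506],
       [  0.        , 385.84266378, 238.64576263],
       [  0.        ,   0.        ,   1.        ]]), 'D': array([-0.03172574,  0.        ,  0.        ,  0.        ,  0.        ]), 'R': array([[ 3.72345978e-01, -9.28093988e-01, -1.50513357e-04],
       [-8.95227417e-01, -3.59202865e-01,  2.63706606e-01],
       [-2.44798580e-01, -9.80553504e-02, -9.64602925e-01]]), 't': array([-0.55046576, -0.0280892 ,  0.38930552])}
```

View pics/top0.png

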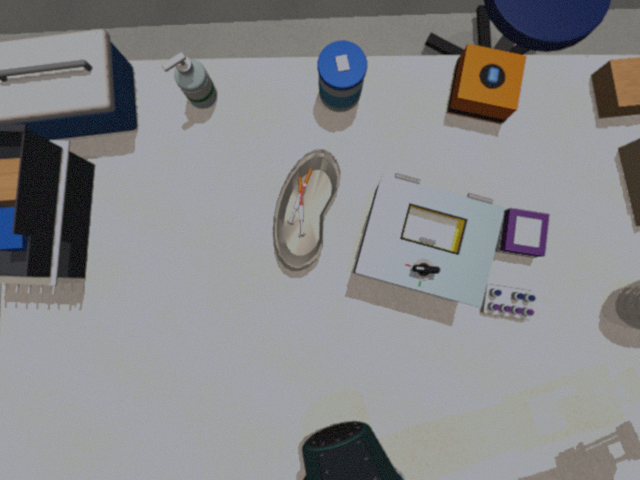

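View pics/side0.png

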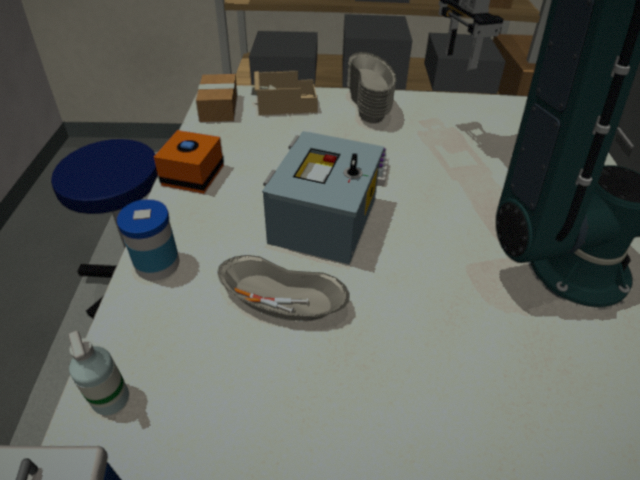

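The top view shows the safe (cover corners near (383,174), (505,205), (480,305), (356,272)), with the knob at about (426,269). The dish is left of the safe, and the carton and rack are close on its right. I'll enlarge it.

Run:
```python
import cv2
im=cv2.imread("pics/top0.png")[155:325,340:560]
cv2.imwrite("pics/top0c.png",cv2.resize(im,None,fx=3.5,fy=3.5,interpolation=cv2.INTER_CUBIC))
im=cv2.imread("pics/side0.png")[120:270,250:400]
cv2.imwrite("pics/side0c.png",cv2.resize(im,None,fx=4,fy=4,interpolation=cv2.INTER_CUBIC))
```

```text
(no output)
```

View pics/top0c.png

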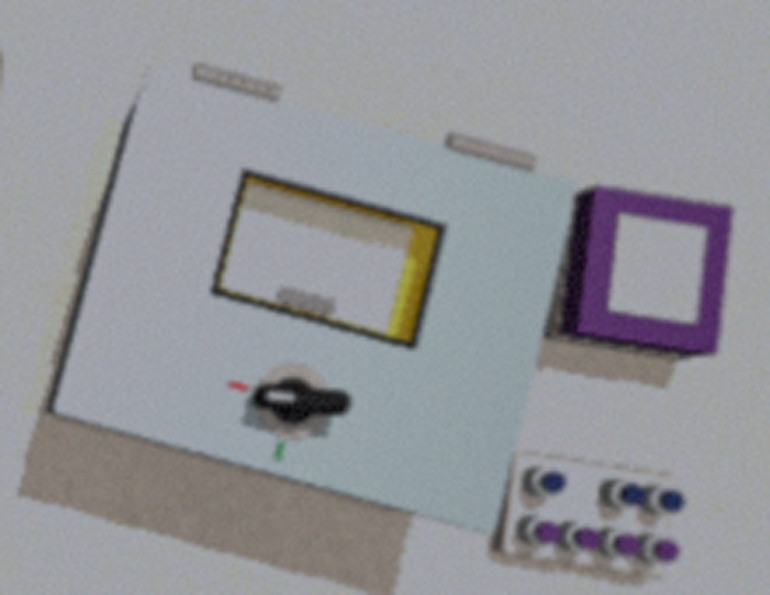

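View pics/side0c.png

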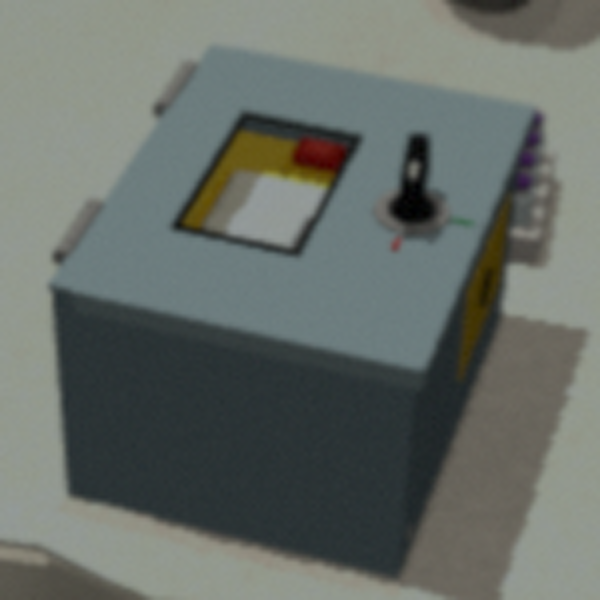

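```bash
cat > h.py <<'E'
from plant import env
import numpy as np, cv2
from scipy.optimize import least_squares
from scipy.spatial.transform import Rotation as Rn
def proj(P,p):
    return cv2.projectPoints(np.asarray(P,float).reshape(-1,1,3),cv2.Rodrigues(p["R"])[0],p["t"],p["camera_matrix"],p["D"])[0].reshape(-1,2)
def ray(uv,p,z):
    n=cv2.undistortPoints(np.asarray(uv,float).reshape(-1,1,2),p["camera_matrix"],p["D"]).reshape(-1,2)
    d=np.c_[n,np.ones(len(n))]@p["R"]; c=-p["R"].T@p["t"]
    return c+d*((z-c[2])/d[:,2])[:,None]
E
python3 - <<'E'
from h import *
pt,ps=env.camera_params("top"),env.camera_params("side")
T=np.array([[150,65],[50,410],[490,535],[580,180],[246,171],[213,292],[414,347],[444,226]])/3.5+[340,155]
S=np.array([[55,288],[425,372],[540,110],[210,47],[177,228],[300,252],[360,135],[240,114]])/4+[250,120]
a=ray(T,pt,.1435);b=ray(S,ps,.1435)
print(np.c_[a,b].round(3))
def f(v,ret=0):
    x,y,w,xs=v;c,s=np.cos(w),np.sin(w)
    L=[(90,113),(-93,113),(-93,-113),(90,-113)]+[(xs+30,50),(xs-30,50),(xs-30,-50),(xs+30,-50)]
    L=np.array(L)/1000 if 0 else np.array([(p/1000,q/1000) for p,q in L])
    P=np.c_[L@np.array([[c,s],[-s,c]])+[x,y],np.full(8,.1435)]
    r=np.r_[proj(P,pt)-T,proj(P,ps)-S]
    if ret: return r
    return r.ravel()
r=least_squares(f,[.6,-.2,-.25,10],x_scale=[.1,.1,.1,10],loss="soft_l1"); print(r.x); print(f(r.x,1).round(1))
x,y,w,_=r.x;c,s=np.cos(w),np.sin(w)
for n,q in dict(knob=(-57,0,167.5),tip1=(-57,22,177.5),tip2=(-57,-22,177.5)).items():
    P=[x+(c*q[0]-s*q[1])/1000,y+(s*q[0]+c*q[1])/1000,q[2]/1000]; print(n,P,proj([P],pt),proj([P],ps))
E
```

```text
[[ 0.652 -0.034  0.143  0.648 -0.032  0.143]
 [ 0.476  0.02   0.143  0.474  0.019  0.143]
 [ 0.411 -0.198  0.143  0.408 -0.197  0.143]
 [ 0.589 -0.253  0.143  0.587 -0.248  0.143]
 [ 0.596 -0.082  0.143  0.594 -0.082  0.143]
 [ 0.535 -0.063  0.143  0.533 -0.066  0.143]
 [ 0.505 -0.164  0.143  0.504 -0.167  0.143]
 [ 0.567 -0.182  0.143  0.568 -0.183  0.143]]
[ 0.53226386 -0.11672009 -0.28754608 18.7547172 ]
[[-0.3  0.6]
 [ 1.4  0.7]
 [ 0.4 -0.1]
 [-1.   1.6]
 [ 0.5  1.7]
 [ 1.4 -0.6]
 [-1.4 -1.1]
 [-1.8  1. ]
 [-1.5 -0.7]
 [-0.4 -0.4]
 [-1.3 -0.5]
 [ 0.5 -0.5]
 [ 0.2 -0.3]
 [-1.4  0. ]
 [-1.5  1.5]
 [ 1.2  1.3]]
knob [np.float64(0.4776041216152066), np.float64(-0.10055489766289905), 0.1675] [[426.12994919 270.09534887]] [[354.12171057 163.36132965]]
tip1 [np.float64(0.4838433196893444), np.float64(-0.07945815840320122), 0.1775] [[414.82772291 266.4155179 ]] [[351.38778972 165.37889203]]
tip2 [np.float64(0.4713649235410688), np.float64(-0.12165163692259685), 0.1775] [[440.07943968 273.47314955]] [[357.41629711 153.0844083 ]]
```

The pose fits both cameras to about 1.5 px: safe at (0.532, -0.117), yaw -0.288. The knob starts about 0.17 rad anticlockwise. I'll turn the hand first, then move over the knob.

```bash
cat >> h.py <<'E'
SX,SY,SW=0.5323,-0.1167,-0.2875
def S2W(x,y,z):
    c,s=np.cos(SW),np.sin(SW); return np.array([SX+c*x-s*y,SY+s*x+c*y,z])
def to(target):
    s=env.state(); R=Rn.from_rotvec(s["eef_rot"]).as_matrix()
    d=R.T@(np.asarray(target)-s["tool_pos"])
    print("t",round(s["clock"],2),"tcp",s["tool_pos"].round(4),"yaw x",round(float(np.arctan2(R[1,0],R[0,0])),4),"zaxis",R[:,2].round(3),"F",s["contact_force"].round(1),"w",round(s["grip_width"],4))
    print("delta tool m",d.round(4),"shares",(d/.5).round(4))
E
python3 -m crank '[[[0,0,0],[0,0,-0.2146],1],[[0,0,0],[0,0,-0.2146],1],[[0,0,0],[0,0,-0.2146],1],[[0,0,0],[0,0,-0.2146],1],[[0,0,0],[0,0,-0.2146],1],[[0,0,0],[0,0,-0.2146],1],[[0,0,0],[0,0,-0.2146],1],[[0,0,0],[0,0,-0.2146],1],[[0,0,0],[0,0,-0.2146],1],[[0,0,0],[0,0,-0.2146],1],[[0,0,0],[0,0,0],1],[[0,0,0],[0,0,0],1]]'
python3 -c "
from h import *
to([.4776,-.1006,.235])"
```

```text
clock: 1.15
tool_pos: [0.2044, -0.5104, 0.2051]
eef_rot: [-3.135, 0.188, 0.0]
contact_force: [0.4, -0.3, -0.3]
grip_width: 0.0937
t 1.15 tcp [ 0.2044 -0.5104  0.2051] yaw x -0.1197 zaxis [-0.     0.001 -1.   ] F [ 0.4 -0.3 -0.3] w 0.0937
delta tool m [ 0.2223 -0.4395 -0.0297] shares [ 0.4446 -0.8791 -0.0593]
```

```bash
python3 -m crank '[[[0.0278,-0.055,-0.0037],[0,0,0],1],[[0.0278,-0.055,-0.0037],[0,0,0],1],[[0.0278,-0.055,-0.0037],[0,0,0],1],[[0.0278,-0.055,-0.0037],[0,0,0],1],[[0.0278,-0.055,-0.0037],[0,0,0],1],[[0.0278,-0.055,-0.0037],[0,0,0],1],[[0.0278,-0.055,-0.0037],[0,0,0],1],[[0.0278,-0.055,-0.0037],[0,0,0],1],[[0.0278,-0.055,-0.0037],[0,0,0],1],[[0.0278,-0.055,-0.0037],[0,0,0],1],[[0.0278,-0.055,-0.0037],[0,0,0],1],[[0.0278,-0.055,-0.0037],[0,0,0],1],[[0.0278,-0.055,-0.0037],[0,0,0],1],[[0.0278,-0.055,-0.0037],[0,0,0],1],[[0.0278,-0.055,-0.0037],[0,0,0],1],[[0.0278,-0.055,-0.0037],[0,0,0],1],[[0,0,0],[0,0,0],1],[[0,0,0],[0,0,0],1]]'
python3 -c "
from h import *
to([.4776,-.1006,.1505])
p=env.camera_params('wrist');im=env.snapshot('wrist');cv2.imwrite('pics/w1.png',im[:,:,::-1])
for q in [(-57,0,167.5),(-57,0,177.5),(-57+22*-.17,22*.985,177.5),(-57+22*.17,-22*.985,177.5),(-93,113,143.5),(-93,-113,143.5),(-11,50,143.5),(-11,-50,143.5)]:
  print(q,proj([S2W(*np.array(q)/1000)],p).round(1))
"
```

```text
clock: 2.65
tool_pos: [0.477, -0.0985, 0.2349]
eef_rot: [3.136, -0.182, -0.001]
contact_force: [-0.4, -0.2, -0.5]
grip_width: 0.0939
t 2.65 tcp [ 0.477  -0.0985  0.2349] yaw x -0.1157 zaxis [-0.001 -0.    -1.   ] F [-0.4 -0.2 -0.5] w 0.0939
delta tool m [0.0009 0.002  0.0844] shares [0.0018 0.0039 0.1687]
(-57, 0, 167.5) [[319.5 253.4]]
(-57, 0, 177.5) [[319.6 258.1]]
(-60.74, 21.669999999999998, 177.5) [[319.7 224.8]]
(-53.26, -21.669999999999998, 177.5) [[319.5 289.9]]
(-93, 113, 143.5) [[294.8  69.8]]
(-93, -113, 143.5) [[250.9 369.1]]
(-11, 50, 143.5) [[396.3 186.6]]
(-11, -50, 143.5) [[367.1 314.8]]
```

View pics/w1.png

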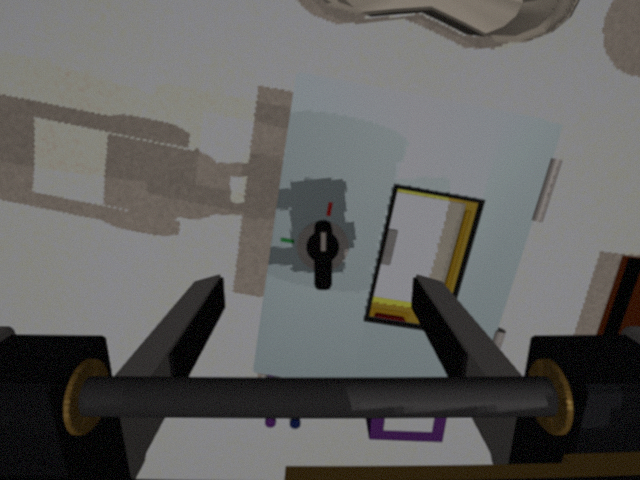

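The wing runs vertically in the wrist image, (322,222) to (323,288), square to the jaws and centred to 2 mm. I'll descend and close.

```bash
python3 -m crank '[[[0.002,0.002,0.0281],[0,0,0],1],[[0.002,0.002,0.0281],[0,0,0],1],[[0,0,0.0281],[0,0,0],1],[[0,0,0.0281],[0,0,0],1],[[0,0,0.0281],[0,0,0],1],[[0,0,0.0281],[0,0,0],1],[[0,0,0],[0,0,0],1],[[0,0,0],[0,0,0],-1],[[0,0,0],[0,0,0],-1],[[0,0,0],[0,0,0],-1],[[0,0,0],[0,0,0],-1],[[0,0,0],[0,0,0],-1],[[0,0,0],[0,0,0],-1],[[0,0,0],[0,0,0],-1],[[0,0,0],[0,0,0],-1],[[0,0,0],[0,0,0],-1],[[0,0,0],[0,0,0],-1],[[0,0,0],[0,0,0],-1]]' 30
python3 -c "
from h import *
to([.4776,-.1006,.1505])
for n in ('side','wrist'): cv2.imwrite('pics/%s2.png'%n,env.snapshot(n)[:,:,::-1])
"
```

```text
clock: 4.2
tool_pos: [0.4784, -0.1018, 0.1507]
eef_rot: [3.136, -0.184, -0.0]
contact_force: [0.5, 0.9, 1.4]
grip_width: 0.0241
t 4.2 tcp [ 0.4784 -0.1018  0.1507] yaw x -0.1169 zaxis [-0. -0. -1.] F [0.5 0.9 1.4] w 0.0241
delta tool m [-0.0009 -0.0011  0.0002] shares [-0.0019 -0.0022  0.0005]
```

View pics/wrist2.png

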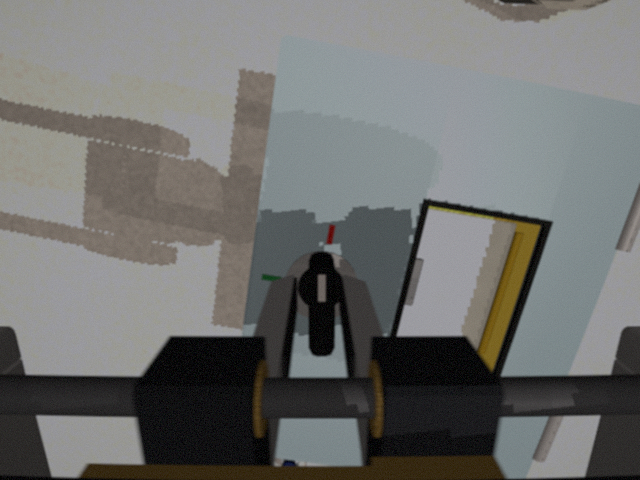

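Still closing, with the wing between the fingers. I'll give it a few more rows.

```bash
python3 -m crank '[[[0,0,0],[0,0,0],-1],[[0,0,0],[0,0,0],-1],[[0,0,0],[0,0,0],-1],[[0,0,0],[0,0,0],-1],[[0,0,0],[0,0,0],-1],[[0,0,0],[0,0,0],-1]]' 30
```

```text
clock: 4.8
tool_pos: [0.4798, -0.102, 0.1508]
eef_rot: [3.136, -0.183, 0.005]
contact_force: [4.8, -0.4, -3.5]
grip_width: 0.0114
```

```bash
python3 -m crank '[[[0,0,0],[0,0,-0.15],-1],[[0,0,0],[0,0,-0.2],-1],[[0,0,0],[0,0,-0.2],-1],[[0,0,0],[0,0,-0.2],-1],[[0,0,0],[0,0,-0.2],-1],[[0,0,0],[0,0,-0.2],-1],[[0,0,0],[0,0,-0.2],-1],[[0,0,0],[0,0,-0.2],-1],[[0,0,0],[0,0,-0.2],-1],[[0,0,0],[0,0,-0.2],-1],[[0,0,0],[0,0,-0.2],-1],[[0,0,0],[0,0,-0.2],-1],[[0,0,0],[0,0,-0.2],-1],[[0,0,0],[0,0,-0.1],-1],[[0,0,0],[0,0,0],-1],[[0,0,0],[0,0,0],-1]]' 30
python3 -c "
from h import *
to([.4776,-.1006,.1505])
cv2.imwrite('pics/w3.png',env.snapshot('wrist')[:,:,::-1])
im=env.snapshot('top')[155:325,340:560,::-1]
cv2.imwrite('pics/t3.png',cv2.resize(im,None,fx=3.5,fy=3.5))
"
```

```text
clock: 6.13
tool_pos: [0.4804, -0.1016, 0.1508]
eef_rot: [2.583, 1.784, 0.006]
contact_force: [7.1, -0.1, -2.8]
grip_width: 0.012
t 6.13 tcp [ 0.4804 -0.1016  0.1508] yaw x 1.2087 zaxis [ 0.005  0.    -1.   ] F [ 7.1 -0.1 -2.8] w 0.012
delta tool m [-0.0001 -0.003   0.0003] shares [-0.0002 -0.006   0.0005]
```

View pics/w3.png

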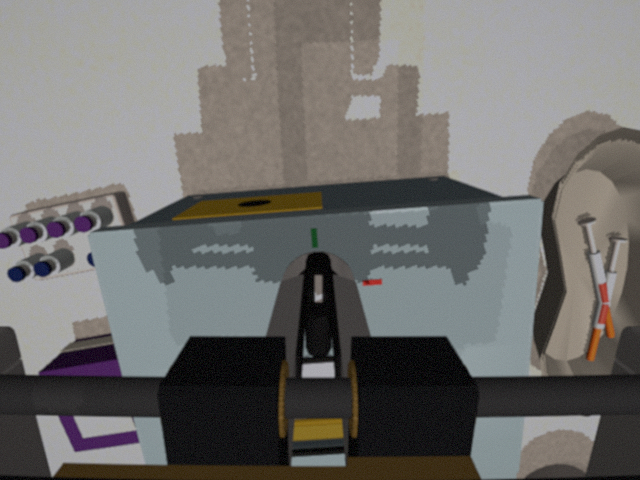

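Knob is at about 1.50 rad. I'll nudge it slightly further and work out the lifting arc, with the tool kept vertical so the wing pivots between the pads.

```bash
python3 -m crank '[[[0,0,0],[0,0,-0.1],-1],[[0,0,0],[0,0,0],-1],[[0,0,0],[0,0,0],-1]]' 25
sed -i 's/^SX,SY,SW=.*/SX,SY,SW=0.535,-0.1175,-0.2875/' h.py
python3 -c "
from h import *
to([.4804,-.1016,.1508])
p=env.camera_params('wrist');s=env.state();R=Rn.from_rotvec(s['eef_rot']).as_matrix()
print('cam in tool',R.T@(-p['R'].T@p['t']-s['tool_pos']))
yaw=np.arctan2(R[1,0],R[0,0]);m=SW-(yaw-np.pi/2);print('m',m)
f=np.r_[np.linspace(0,.5,9),np.linspace(.6,1.9,14)];dx=.147*(1-np.cos(f))+.0291*np.sin(f);dz=.147*np.sin(f)+.0291*(np.cos(f)-1)
for i in range(1,len(f)): print(round(f[i],3),'x %.4f y %.4f z %.4f'%tuple(np.array([np.sin(m)*(dx[i]-dx[i-1]),np.cos(m)*(dx[i]-dx[i-1]),-(dz[i]-dz[i-1])])/.5))
"
```

```text
clock: 6.48
tool_pos: [0.4804, -0.1016, 0.1508]
eef_rot: [2.538, 1.848, 0.006]
contact_force: [5.8, -0.2, -4.2]
grip_width: 0.0116
t 6.48 tcp [ 0.4804 -0.1016  0.1508] yaw x 1.2587 zaxis [ 0.005  0.    -1.   ] F [ 5.8 -0.2 -4.2] w 0.0116
delta tool m [-0.0001 -0.     -0.    ] shares [-0.0001 -0.     -0.0001]
cam in tool [-0.00109604 -0.07742511 -0.17828107]
m 0.02459310381150248
0.062 x 0.0001 y 0.0042 z -0.0182
0.125 x 0.0001 y 0.0053 z -0.0180
0.188 x 0.0002 y 0.0064 z -0.0176
0.25 x 0.0002 y 0.0075 z -0.0171
0.312 x 0.0002 y 0.0086 z -0.0166
0.375 x 0.0002 y 0.0096 z -0.0161
0.438 x 0.0003 y 0.0106 z -0.0154
0.5 x 0.0003 y 0.0115 z -0.0147
0.6 x 0.0005 y 0.0203 z -0.0220
0.7 x 0.0006 y 0.0224 z -0.0199
0.8 x 0.0006 y 0.0243 z -0.0175
0.9 x 0.0006 y 0.0259 z -0.0150
1.0 x 0.0007 y 0.0273 z -0.0124
1.1 x 0.0007 y 0.0284 z -0.0096
1.2 x 0.0007 y 0.0292 z -0.0067
1.3 x 0.0007 y 0.0297 z -0.0037
1.4 x 0.0007 y 0.0299 z -0.0008
1.5 x 0.0007 y 0.0299 z 0.0022
1.6 x 0.0007 y 0.0295 z 0.0052
1.7 x 0.0007 y 0.0288 z 0.0081
1.8 x 0.0007 y 0.0279 z 0.0110
1.9 x 0.0007 y 0.0266 z 0.0137
```

```bash
python3 -m crank '[[[0.0001,0.0042,-0.0182],[0,0,0],-1],[[0.0001,0.0053,-0.018],[0,0,0],-1],[[0.0002,0.0064,-0.0176],[0,0,0],-1],[[0.0002,0.0075,-0.0171],[0,0,0],-1],[[0.0002,0.0086,-0.0166],[0,0,0],-1],[[0.0002,0.0096,-0.0161],[0,0,0],-1],[[0.0003,0.0106,-0.0154],[0,0,0],-1],[[0.0003,0.0115,-0.0147],[0,0,0],-1],[[0,0,0],[0,0,0],-1],[[0,0,0],[0,0,0],-1]]' 25
python3 -c "
from h import *
to([.4804,-.1016,.1508])
cv2.imwrite('pics/s4.png',env.snapshot('side')[60:300,180:500,::-1].repeat(2,0).repeat(2,1))
"
```

```text
clock: 7.32
tool_pos: [0.5089, -0.1101, 0.2191]
eef_rot: [-2.539, -1.848, -0.0]
contact_force: [-2.2, 5.3, -3.7]
grip_width: 0.0118
t 7.32 tcp [ 0.5089 -0.1101  0.2191] yaw x 1.2587 zaxis [-0.001  0.001 -1.   ] F [-2.2  5.3 -3.7] w 0.0118
delta tool m [-0.0007 -0.0297  0.0683] shares [-0.0014 -0.0594  0.1366]
```

View pics/s4.png

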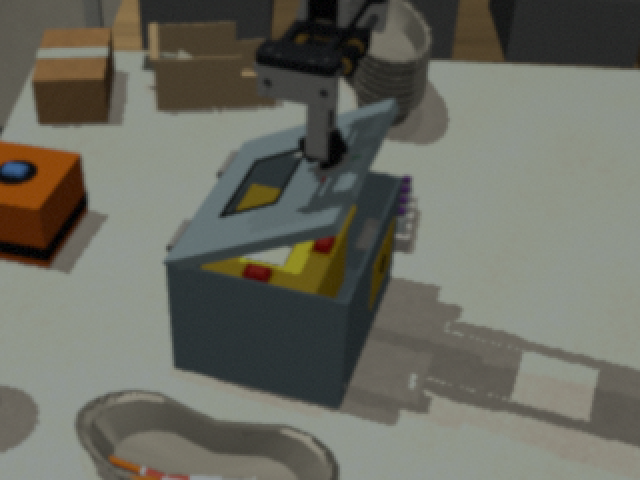

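The cover is up about 0.5 rad with low forces, and the wing is pivoting in the pads. I'll continue along the arc.

```bash
python3 -m crank '[[[0.0005,0.0203,-0.022],[0,0,0],-1],[[0.0006,0.0224,-0.0199],[0,0,0],-1],[[0.0006,0.0243,-0.0175],[0,0,0],-1],[[0.0006,0.0259,-0.015],[0,0,0],-1],[[0.0007,0.0273,-0.0124],[0,0,0],-1],[[0.0007,0.0284,-0.0096],[0,0,0],-1],[[0,0,0],[0,0,0],-1],[[0,0,0],[0,0,0],-1]]' 25
python3 -c "
from h import *
to([.4804,-.1016,.1508])
cv2.imwrite('pics/s5.png',env.snapshot('side')[60:300,180:500,::-1].repeat(2,0).repeat(2,1))
"
```

```text
clock: 8.03
tool_pos: [0.5813, -0.1315, 0.2688]
eef_rot: [2.538, 1.849, 0.004]
contact_force: [-1.9, 5.0, 2.0]
grip_width: 0.0117
t 8.03 tcp [ 0.5813 -0.1315  0.2688] yaw x 1.2592 zaxis [ 0.003 -0.    -1.   ] F [-1.9  5.   2. ] w 0.0117
delta tool m [-0.0026 -0.1056  0.1177] shares [-0.0053 -0.2111  0.2354]
```

View pics/s5.png

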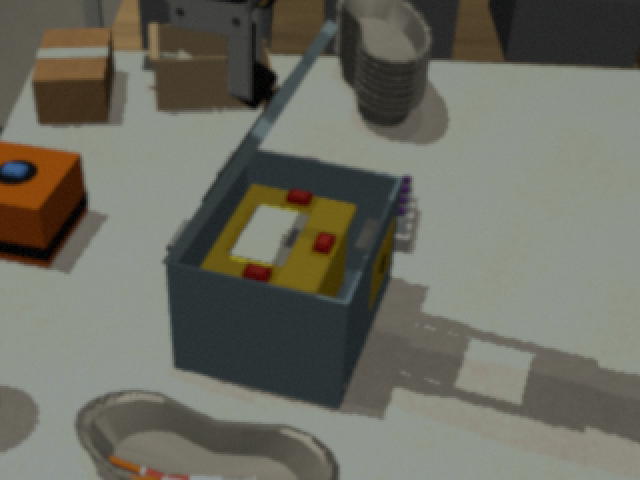

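Cover is at about 1.1 rad and tracking well. I'll carry on to about 1.88.

```bash
python3 -m crank '[[[0.0007,0.0292,-0.0067],[0,0,0],-1],[[0.0007,0.0297,-0.0037],[0,0,0],-1],[[0.0007,0.0299,-0.0008],[0,0,0],-1],[[0.0007,0.0299,0.0022],[0,0,0],-1],[[0.0007,0.0295,0.0052],[0,0,0],-1],[[0.0007,0.0288,0.0081],[0,0,0],-1],[[0.0007,0.0279,0.011],[0,0,0],-1],[[0.0003,0.015,0.0075],[0,0,0],-1],[[0,0,0],[0,0,0],-1],[[0,0,0],[0,0,0],-1],[[0,0,0],[0,0,0],-1]]' 25
python3 -c "
from h import *
to([.4804,-.1016,.1508])
cv2.imwrite('pics/s6.png',env.snapshot('side')[60:300,180:500,::-1].repeat(2,0).repeat(2,1))
"
```

```text
clock: 9.0
tool_pos: [0.6892, -0.1632, 0.2608]
eef_rot: [2.53, 1.843, 0.016]
contact_force: [4.4, 3.1, 7.1]
grip_width: 0.0113
t 9.0 tcp [ 0.6892 -0.1632  0.2608] yaw x 1.2592 zaxis [ 0.015 -0.003 -1.   ] F [4.4 3.1 7.1] w 0.0113
delta tool m [-0.0056 -0.2192  0.1067] shares [-0.0111 -0.4385  0.2135]
```

View pics/s6.png

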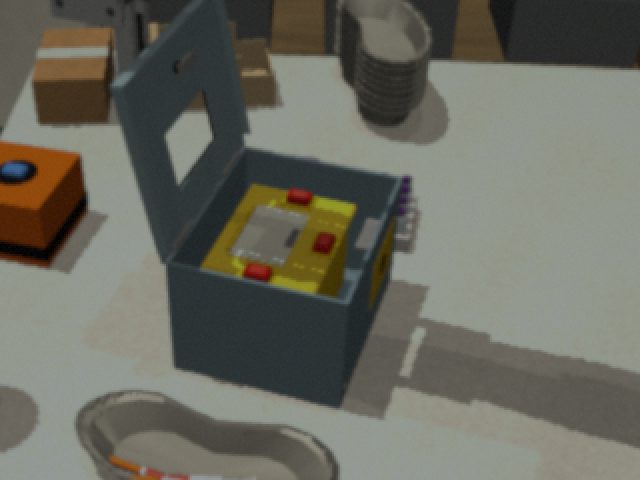

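Cover is at about 1.87 rad. I'll release it, retreat back and up, then check.

```bash
python3 -m crank '[[[0,0,0],[0,0,0],-0.15],[[0,0,0],[0,0,0],-0.15],[[0,0,0],[0,0,0],-0.15],[[0,0,0],[0,0,0],-0.15],[[0,0,0],[0,0,0],-0.15],[[0,0,0],[0,0,0],-0.15],[[0,0.012,0],[0,0,0],-0.15],[[0,0.012,0],[0,0,0],-0.15],[[0,0.006,-0.02],[0,0,0],-0.15],[[0,0,-0.04],[0,0,0],-0.15],[[0,0,-0.04],[0,0,0],-0.15],[[0,0,-0.04],[0,0,0],-0.15],[[0,0,-0.04],[0,0,0],-0.15],[[0,0,-0.03],[0,0,0],-0.15],[[0,0,0],[0,0,0],-0.15],[[0,0,0],[0,0,0],-0.15]]' 25
python3 -c "
from h import *
to(S2W(-.036,0,.3))
cv2.imwrite('pics/s7.png',env.snapshot('side')[0:300,180:500,::-1].repeat(2,0).repeat(2,1))
"
```

```text
clock: 10.38
tool_pos: [0.7004, -0.1684, 0.3599]
eef_rot: [2.539, 1.847, 0.001]
contact_force: [0.0, -0.2, -0.7]
grip_width: 0.0401
t 10.38 tcp [ 0.7004 -0.1684  0.3599] yaw x 1.2576 zaxis [ 0.002 -0.001 -1.   ] F [ 0.  -0.2 -0.7] w 0.0401
delta tool m [-0.0035 -0.2092  0.0595] shares [-0.007  -0.4183  0.1191]
```

View pics/s7.png

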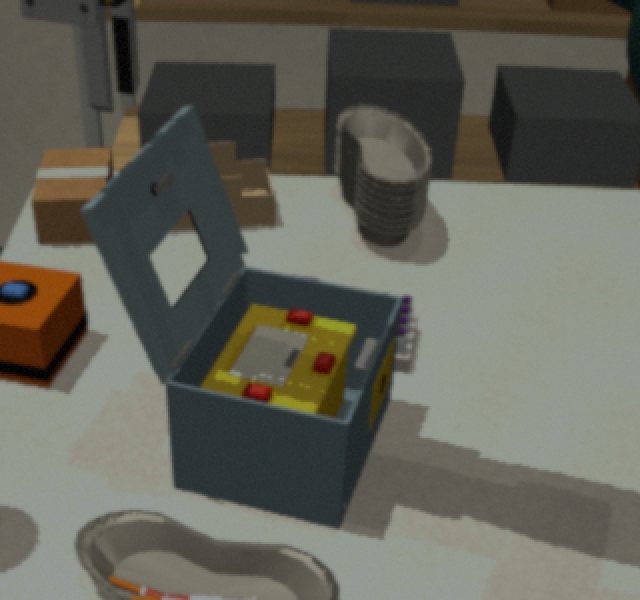

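The cover rests at its stop. Next I'll close the fingers, go over the front tab and look.

```bash
python3 -m crank '[[[-0.0006,-0.0349,0],[0,0,0],-1],[[-0.0006,-0.0349,0],[0,0,0],-1],[[-0.0006,-0.0349,0],[0,0,0],-1],[[-0.0006,-0.0349,0],[0,0,0],-1],[[-0.0006,-0.0349,0],[0,0,0],-1],[[-0.0006,-0.0349,0],[0,0,0],-1],[[-0.0006,-0.0349,0],[0,0,0],-1],[[-0.0006,-0.0349,0],[0,0,0],-1],[[-0.0006,-0.0349,0],[0,0,0],-1],[[-0.0006,-0.0349,0],[0,0,0],-1],[[-0.0006,-0.0349,0],[0,0,0],-1],[[-0.0006,-0.0349,0],[0,0,0],-1],[[0,0,0.05],[0,0,0],-1],[[0,0,0.05],[0,0,0],-1],[[0,0,0.05],[0,0,0],-1],[[0,0,0.05],[0,0,0],-1],[[0,0,0.05],[0,0,0],-1],[[0,0,0.05],[0,0,0],-1],[[0,0,0],[0,0,0],-1],[[0,0,0],[0,0,0],-1]]' 40
python3 -c "
from h import *
to(S2W(-.036,0,.15))
p=env.camera_params('wrist');cv2.imwrite('pics/w8.png',env.snapshot('wrist')[:,:,::-1])
for q in [(-36,0,121),(12,68,121),(12,-68,121),(-90,110,140),(-90,-110,140)]: print(q,proj([S2W(*np.array(q)/1000)],p).round(1))
cv2.imwrite('pics/s8.png',env.snapshot('side')[0:300,180:500,::-1].repeat(2,0).repeat(2,1))
"
```

```text
clock: 12.1
tool_pos: [0.4977, -0.1064, 0.2065]
eef_rot: [-2.536, -1.845, 0.006]
contact_force: [-0.5, 0.2, -0.4]
grip_width: 0.0005
t 12.1 tcp [ 0.4977 -0.1064  0.2065] yaw x 1.2579 zaxis [-0.006  0.002 -1.   ] F [-0.5  0.2 -0.4] w 0.0005
delta tool m [-0.      0.0032  0.0565] shares [-0.      0.0065  0.113 ]
(-36, 0, 121) [[319.5 249.4]]
(12, 68, 121) [[411.9 308.7]]
(12, -68, 121) [[230.4 312.7]]
(-90, 110, 140) [[491.2 172.2]]
(-90, -110, 140) [[145.  180.7]]
```

View pics/w8.png

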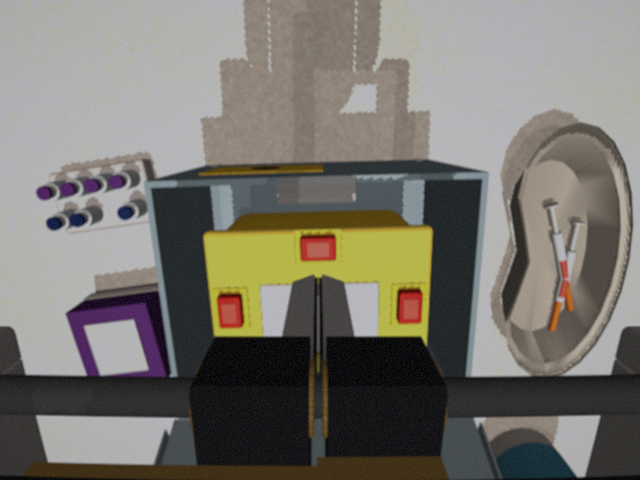

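View pics/s8.png

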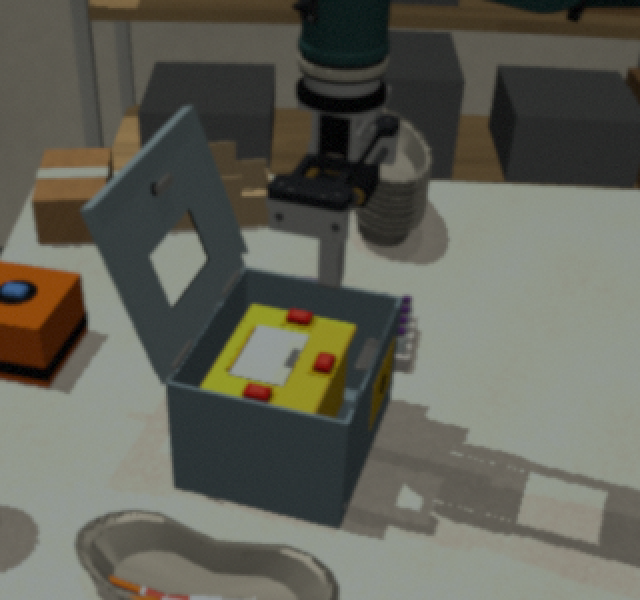

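Tabs appear at (318,246), (409,305) and (230,310), about 2–3 mm nearer the front than predicted. The current position is nearly right over the front tab, so I'll press.

```bash
python3 -m crank '[[[0,0.0015,0.0205],[0,0,0],-1],[[0,0,0.0205],[0,0,0],-1],[[0,0,0.0205],[0,0,0],-1],[[0,0,0.0205],[0,0,0],-1],[[0,0,0.0205],[0,0,0],-1],[[0,0,0.0205],[0,0,0],-1],[[0,0,0.0205],[0,0,0],-1],[[0,0,0.0205],[0,0,0],-1],[[0,0,0.003],[0,0,0],-1],[[0,0,0.003],[0,0,0],-1],[[0,0,0.003],[0,0,0],-1],[[0,0,0.003],[0,0,0],-1],[[0,0,0.003],[0,0,0],-1],[[0,0,0.003],[0,0,0],-1],[[0,0,0],[0,0,0],-1]]'
```

```text
clock: 13.45
tool_pos: [0.5008, -0.1073, 0.1196]
eef_rot: [2.539, 1.848, 0.002]
contact_force: [-0.6, -0.1, 3.7]
grip_width: 0.0008
```

```bash
python3 -m crank '[[[0,0,0.003],[0,0,0],-1],[[0,0,0.003],[0,0,0],-1],[[0,0,0.003],[0,0,0],-1],[[0,0,0],[0,0,0],-1],[[0,0,0],[0,0,0],-1]]'
python3 -m crank '[[[0,0,0.003],[0,0,0],-1],[[0,0,0.003],[0,0,0],-1],[[0,0,0],[0,0,0],-1],[[0,0,0],[0,0,0],-1]]'
```

```text
clock: 13.87
tool_pos: [0.5006, -0.1072, 0.1152]
eef_rot: [2.539, 1.848, 0.001]
contact_force: [-1.4, 0.8, 6.6]
grip_width: 0.0008
clock: 14.2
tool_pos: [0.5007, -0.1073, 0.115]
eef_rot: [2.538, 1.847, 0.002]
contact_force: [-6.5, 1.8, 16.7]
grip_width: 0.0006
```

Bottomed at 115 mm with 17 N, so it clicked. Lift and go to the left tab.

```bash
python3 -m crank '[[[0,0,-0.03],[0,0,0],-1],[[0,0,-0.03],[0,0,0],-1],[[0,0,-0.02],[0,0,0],-1],[[0,0,0],[0,0,0],-1],[[0,0,0],[0,0,0],-1]]'
python3 -c "
from h import *
to(S2W(.010,.068,.15))
to(S2W(.010,.068,.123))
"
```

```text
clock: 14.62
tool_pos: [0.5004, -0.1072, 0.1508]
eef_rot: [2.54, 1.848, 0.0]
contact_force: [-0.6, 0.9, 0.6]
grip_width: 0.0005
t 14.62 tcp [ 0.5004 -0.1072  0.1508] yaw x 1.258 zaxis [ 0.001 -0.    -1.   ] F [-0.6  0.9  0.6] w 0.0005
delta tool m [0.0691 0.0443 0.0009] shares [0.1381 0.0887 0.0017]
t 14.62 tcp [ 0.5004 -0.1072  0.1508] yaw x 1.258 zaxis [ 0.001 -0.    -1.   ] F [-0.6  0.9  0.6] w 0.0005
delta tool m [0.0691 0.0443 0.0279] shares [0.1381 0.0886 0.0557]
```

```bash
python3 -m crank '[[[0.0225,0.0147,0],[0,0,0],-1],[[0.0225,0.0147,0],[0,0,0],-1],[[0.0225,0.0147,0],[0,0,0],-1],[[0.0225,0.0147,0],[0,0,0],-1],[[0.0225,0.0147,0],[0,0,0],-1],[[0.0225,0.0147,0],[0,0,0],-1],[[0,0,0],[0,0,0],-1],[[0,0,0.018],[0,0,0],-1],[[0,0,0.018],[0,0,0],-1],[[0,0,0.018],[0,0,0],-1],[[0,0,0.004],[0,0,0],-1],[[0,0,0.004],[0,0,0],-1],[[0,0,0.004],[0,0,0],-1],[[0,0,0.004],[0,0,0],-1],[[0,0,0.004],[0,0,0],-1],[[0,0,0],[0,0,0],-1]]'
python3 -m crank '[[[0,0,0.003],[0,0,0],-1],[[0,0,0.003],[0,0,0],-1],[[0,0,0],[0,0,0],-1],[[0,0,0],[0,0,0],-1]]'
```

```text
clock: 15.95
tool_pos: [0.5631, -0.0568, 0.1152]
eef_rot: [2.54, 1.847, 0.001]
contact_force: [-2.0, 0.8, 4.9]
grip_width: 0.0007
clock: 16.28
tool_pos: [0.5632, -0.0568, 0.115]
eef_rot: [2.538, 1.847, 0.002]
contact_force: [-6.4, 0.8, 13.4]
grip_width: 0.0004
```

The left tab also bottomed at 115 mm. Now the right one.

```bash
python3 -m crank '[[[0,0,-0.03],[0,0,0],-1],[[0,0,-0.03],[0,0,0],-1],[[0,0,-0.02],[0,0,0],-1],[[0,0,0],[0,0,0],-1],[[0,0,0],[0,0,0],-1]]'
python3 -c "
from h import *
to(S2W(.010,-.0685,.15))
"
```

```text
clock: 16.7
tool_pos: [0.5634, -0.0566, 0.1513]
eef_rot: [2.539, 1.848, 0.002]
contact_force: [-0.5, -0.1, 0.5]
grip_width: 0.0003
t 16.7 tcp [ 0.5634 -0.0566  0.1513] yaw x 1.258 zaxis [ 0.001 -0.    -1.   ] F [-0.5 -0.1  0.5] w 0.0003
delta tool m [-0.1349  0.0034  0.0013] shares [-0.2699  0.0069  0.0026]
```

```bash
python3 -m crank '[[[-0.03,0.0008,0],[0,0,0],-1],[[-0.03,0.0008,0],[0,0,0],-1],[[-0.03,0.0008,0],[0,0,0],-1],[[-0.03,0.0008,0],[0,0,0],-1],[[-0.03,0.0008,0],[0,0,0],-1],[[-0.03,0.0008,0],[0,0,0],-1],[[-0.03,0.0008,0],[0,0,0],-1],[[-0.03,0.0008,0],[0,0,0],-1],[[-0.03,0.0008,0],[0,0,0],-1],[[0,0,0],[0,0,0],-1],[[0,0,0.018],[0,0,0],-1],[[0,0,0.018],[0,0,0],-1],[[0,0,0.018],[0,0,0],-1],[[0,0,0.004],[0,0,0],-1],[[0,0,0.004],[0,0,0],-1],[[0,0,0.004],[0,0,0],-1],[[0,0,0.004],[0,0,0],-1],[[0,0,0.004],[0,0,0],-1],[[0,0,0],[0,0,0],-1]]'
python3 -m crank '[[[0,0,0.003],[0,0,0],-1],[[0,0,0.003],[0,0,0],-1],[[0,0,0],[0,0,0],-1],[[0,0,0],[0,0,0],-1]]'
python3 -m crank '[[[0,0,-0.05],[0,0,0],-1],[[0,0,-0.05],[0,0,0],-1],[[0,-0.02,-0.05],[0,0,0],-1],[[0,-0.05,-0.05],[0,0,0],-1],[[0,-0.05,-0.05],[0,0,0],-1],[[0,-0.05,-0.02],[0,0,0],-1],[[0,-0.05,0],[0,0,0],-1],[[0,-0.05,0],[0,0,0],-1],[[0,-0.05,0],[0,0,0],-1],[[0,0,0],[0,0,0],-1],[[0,0,0],[0,0,0],-1]]'
python3 -c "
from h import *
to(S2W(.010,-.0685,.15))
im=env.snapshot('top')[130:310,330:570,::-1];cv2.imwrite('pics/t9.png',cv2.resize(im,None,fx=3.3,fy=3.3))
im=env.snapshot('side')[60:360,180:420,::-1];cv2.imwrite('pics/s9.png',cv2.resize(im,None,fx=2,fy=2))
cv2.imwrite('pics/w9.png',env.snapshot('wrist')[:,:,::-1])
"
```

```text
clock: 18.28
tool_pos: [0.5251, -0.1858, 0.1152]
eef_rot: [2.54, 1.848, 0.001]
contact_force: [-0.8, 1.8, 4.0]
grip_width: 0.0005
clock: 18.62
tool_pos: [0.5252, -0.1859, 0.1151]
eef_rot: [2.538, 1.847, 0.002]
contact_force: [-6.5, 2.6, 13.3]
grip_width: 0.0003
clock: 19.53
tool_pos: [0.3725, -0.1368, 0.2466]
eef_rot: [2.539, 1.846, 0.002]
contact_force: [-0.7, 0.1, 0.4]
grip_width: 0.0007
t 19.53 tcp [ 0.3725 -0.1368  0.2466] yaw x 1.2577 zaxis [ 0.003 -0.001 -1.   ] F [-0.7  0.1  0.4] w 0.0007
delta tool m [0.0002 0.1602 0.097 ] shares [0.0004 0.3203 0.1941]
```

View pics/t9.png

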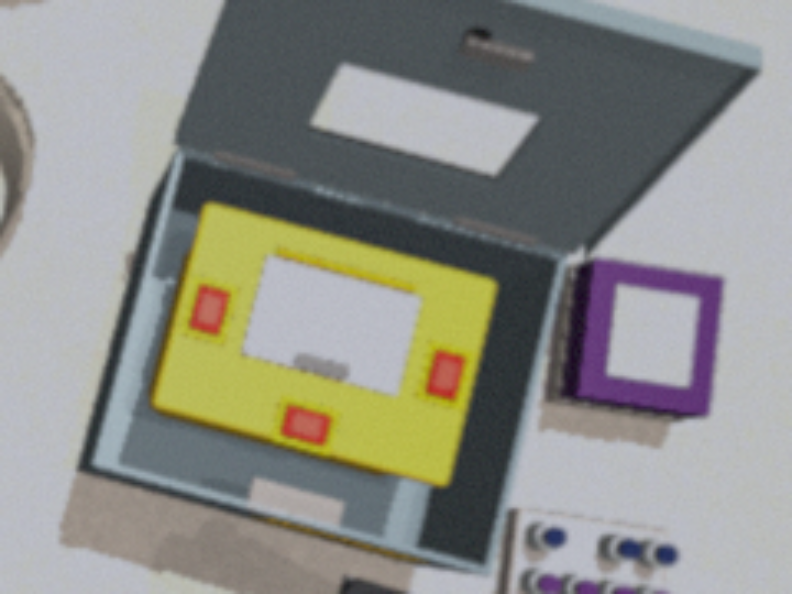

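View pics/s9.png

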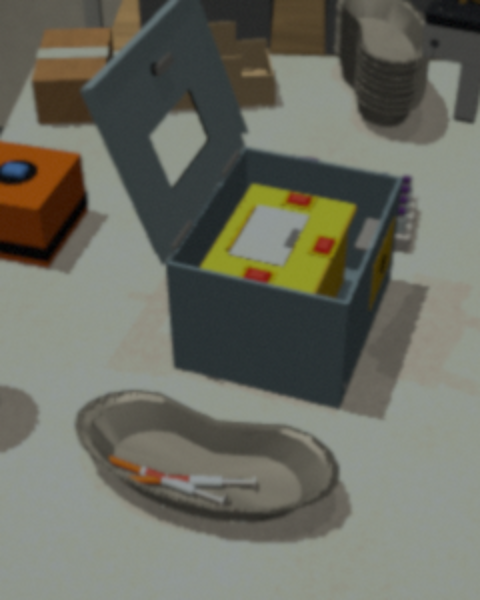

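View pics/w9.png

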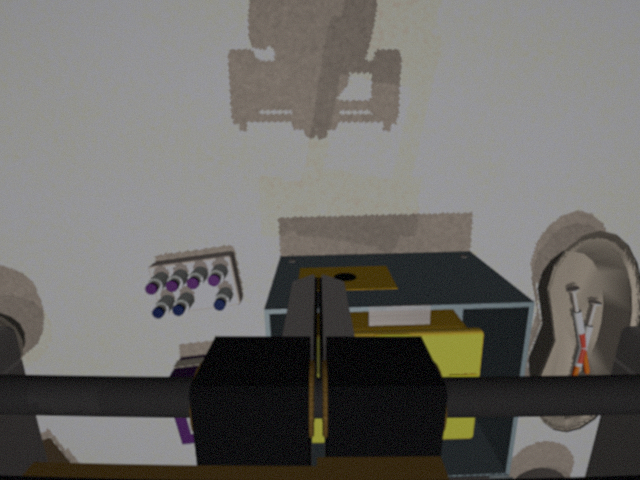

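The side view shows all three tabs flat, at (299,200), (324,245) and (257,274), with the cover at its stop. The dish, carton and rack are in place and the arm is clear, so I'll hand in.

```bash
python3 -c "
from plant import env
print(env.hand_in())"
```

```text
the job is handed in; nothing more can be done
None
```

I finished the job and handed it in at about 20 s of the 61 s allowed; the hand-in reports no verdict.

- **Knob:** I turned it with a pinch grip from about 0.17 to about 1.55 rad, judged from the tool's angle.
- **Cover:** I swung it up by the knob to about 1.87 rad and let go. The pictures show it resting open at its stop.
- **Tabs:** I pressed all three with the closed fingers. Each press stopped at 115 mm above the counter with 13–17 N, which is the height given for clicked down. In the last side picture all three look flat.
- **Neighbours and clearance:** The dish, vial rack and carton look unmoved. The arm stands clear of everything, with the force reading near zero.

The one disagreement was the safe's position. My first camera fit differed by 2–3 mm between what the grip on the knob felt and where the wrist camera saw the tabs. I allowed for it before each press.

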